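# Fit the shelf board over the container and lock it

### The job

Slide the loose plywood shelf board fully home in the bench rack, on the lowest pair of rails that clears the container standing in the rack. Then, holding the mallet, knock the rack's lock rod all the way down with the mallet head so that it locks the board in, and set the mallet gently back on the bench. Do not push the rod with the gripper, and leave the three containers (low case, carton, tall can) where they stand.

Things in the scene. Friction and masses are not known exactly. Their poses are not given: they have to be found in the camera images.
- rack: Fixed bench rack, 138 deep, 255 wide, 222 high (all mm), open front, back and top, no floor. Origin: middle of its open front, at table level; x into the rack, y left, z up. Three like rail pairs run from x 0 to 138; rail tops 70, 125 and 180 above the table. Ledges 6 thick, inner edges at y +-83; side guides at y +-99, 14 high; back stops at x 132. Posts at y +-104 to +-128.
- rack_middle (a point): Point on the table in the middle of the rack's footprint (rack x = 70 mm, y = 0). The container in the rack stands within 15 mm of it; the two others stand more than 300 mm away.
- board: Loose plywood shelf board, 6 thick, 0.22 kg (mm). Sheet 190 wide (y), 130 deep (x 0 to 130), its far 22 narrowed to 172; a tongue 44 wide runs from the front edge to x -105. Origin: middle of the sheet's front edge, underside; x to the far edge, which enters first. Fully home: origin 0 to 2 mm inside the rack's front, underside on the rail tops, tongue and grip outside.
- board_grip (a point): Where to hold the board: the wooden grip block standing on the tongue, centred at board x = -85 mm; 20 mm wide (y), 30 mm long (x), from 6 to 50 mm above the board's underside. This point is 32 mm above the underside.
- lockrod (a joint): Sprung upright lock rod at the rack's right front post (rack x -10, y -116 mm). 0 = up, 0.03 m = fully down; starts at 0 to 5 mm; 5 N pushes it down and it stays. One lug per rail pair, 10 mm high, at rack x -14 to -6, y -116 to -76 mm: underside 30 mm above the rail top when up, level with it when down, in front of the board's front edge. A board not home stops it.
- rod_head (a point): Centre of the top of the rod's round head, 26 mm across; 262 mm above the table with the rod up, 232 mm when fully down.
- mallet: Loose mallet, 0.38 kg, standing on one face of its rubber head, an upright cylinder 60 mm across, 70 mm high. Origin: centre of the lower face, which strikes; z up. The handle runs level along -x to x = -195 mm, 20 mm wide (y), 24 mm high, its axis 40 mm above the lower face.
- mallet_grip (a point): Point on the handle's axis 65 mm from the head's axis (mallet x = -65 mm), 40 mm above the lower face: a good place to hold it.
- case: Low flat tool case, 100 x 115 mm, 45 mm high. Origin: centre of the underside. In the rack it calls for the lowest rails (70 mm).
- carton: Cardboard carton, 95 x 100 mm, 100 mm high. Origin: centre of the underside. In the rack it calls for the middle rails (125 mm).
- canister: Tall round metal can, 90 mm across, 155 mm high. Origin: centre of the underside. In the rack it calls for the top rails (180 mm).

How it is judged:
On the way, in this order (a step that is already met when the one before it is completed fails the run):
1. the board lies fully home on the lowest rails that clear the container (x of board in the frame of rack between -0.005 and 0.008 m and y of board in the frame of rack between -0.01 and 0.01 m and angle between the x axis of board and the x axis of rack, either way round below 0.08 rad and angle between board's own z axis and vertical below 0.04 rad and ((horizontal distance between case and rack_middle below 0.05 m and z of board in the frame of rack between 0.065 and 0.075 m) or (horizontal distance between carton and rack_middle below 0.05 m and z of board in the frame of rack between 0.12 and 0.13 m) or (horizontal distance between canister and rack_middle below 0.05 m and z of board in the frame of rack between 0.175 and 0.185 m))), for 0.2 s.
2. the mallet, held in the gripper, drives the lock rod down (value of joint lockrod above 0.025 m and contact force between mallet and lockrod above 0.3 N and contact force between the fingers and mallet above 1 N).
At the end, for the whole second after the job is handed in: Board level on the lowest rails that clear the container (within 5 mm of them; front edge 5 mm outside to 8 mm inside the rack front; 10 mm sideways, 0.08 rad of square), rod at least 25 of 30 mm down, mallet at rest on the bench (handle point below 70 mm, head face below 80 mm) (all of step 1 and value of joint lockrod above 0.025 m and height (world z) of mallet_grip below 0.07 m and height (world z) of mallet below 0.08 m and linear speed of mallet below 0.03 m/s and linear speed of board below 0.02 m/s); the robot touches nothing.
It fails at once if the gripper or arm pushes the lock rod (contact force between any of the fingers, the arm and lockrod above 1 N).
It fails at once if a container is shifted by more than 20 mm (distance of any of case, carton, canister from where it was at the start of the episode above 0.02 m).
It fails at once if the mallet is dropped or flung (faster than 1.5 m/s) (linear speed of mallet above 1.5 m/s).
It also fails if it takes over 72 s, if anything falls off the work surface, if the arm or the gripper's body presses on something with over 40 N, if the wrist force passes 120 N, or if a joint passes its speed limit or range.

### The arm

A 6-joint arm with a two-finger parallel gripper is mounted at the origin on the work surface. World frame = base frame: x ahead of the robot, y to its left, z up, the work surface at z = 0. Lengths are in m, angles in rad, forces in N, time in s.
With the tool pointing down it reaches from about 0.275 to 1 m from the base axis. Payload 8.4 kg.
Tool frame: the origin (TCP) lies midway between the tips of the shut fingers; the grasp point (between the pads) lies 19 mm behind it; z points along the fingers, y is the direction in which the jaws open and shut (so a half turn about z gives the same grasp; the last joint's range is limited). The gripper opens to 85 mm and grips with 20 to 120 N. Pads are 22 mm wide; open, the fingers measure 114 mm over their backs; the gripper's body (76 mm by 85 mm) begins 54 mm behind the grasp point. The pads swing forward as they close: fully open they stand 13 mm farther back than shut.
Start: joints at [1.168, 0.353, 1.633, -0, 1.155, -0.002], TCP at [0.244, 0.575, 0.203] pointing down, gripper open.
Joint ranges: [-2.63, 2.63], [-0.92, 2.1], [0.06, 2.66], [-1.3, 4.44], [0, 2.69], [-3.02, 3.02]. Speed limits (rad/s): [2.22, 2.22, 2.79, 3.14, 3.14, 3.14].

### API

Orientations are given as a unit quaternion [x, y, z, w].
In Python, from rig import readout, eyes, order gives the robot as it stands. The module is installed in compiled form; this text tells all that it offers.
- The arm moves only by the tool servo_tool, never from a script. Its argument "increments" is a list of rows, each a list of 7 numbers: the opening, from 0 (shut) to 1 (fully open), then the shift along the world's x, y, z each as a share of 0.5 m, from -1 to 1, then the turn, a rotation vector about the world's x, y, z each as a share of 360 degrees, from -1 to 1. In form: [[hand, x, y, z, ax, ay, az], ...]. A call has 1 to 20 rows; each row is the pose to reach, as a shift and turn from the pose measured when the call began, turning the shorter way round; what a row does not reach only later rows make up. A row lasts 1/10 s, in which the tool goes at most 50 mm and 8.59 degrees, less where a joint would pass 70% of its speed; a pose out of reach is approached as far as the arm can. A call with a number of a shift or a turn outside -1 to 1 is refused whole. A call with a gripper value outside its range is refused whole. The fingers move at their own pace and stop on an object; "force" is the grip in N (left out, the last holds). Time passes only in rows, so rows that repeat a pose let the fingers close. It gives the time, the measured TCP pose, the force and the opening at its end, in the units of the state.
- readout.sense(): the state, without advancing time (a new reading comes with each control period).
- eyes.read_camera(name): name is "scene" or "top" or "wrist"; returns the picture (400x640x3 uint8, red, green, blue); there is no depth.
- eyes.camera_params(name): a dict with "vertical_fov" (degrees; the focal length in pixels is half the picture's height over the tangent of half this angle, whatever the lens; pixels are square), "cx", "cy" (the principal point, pixels), "position" and "rotation" of the camera in the world. Camera axes: x right, y down, z forward; pixel columns grow to the right and rows downward; lengths in m; the calibration is good to about 2 mm. A picture is of the moment at which its call begins: read the wrist's pose just before it. camera_params takes no time and is no camera call; for the wrist camera it gives the pose at the moment of the call.
- order.close_job(): hands the job in, once; it reports no verdict.
The state is a dict: "clock": time; "qpos": joint angles; "joint_vel": joint speeds; "tau": joint torques, N m; "ee_pos": TCP position; "tcp_rot": TCP orientation; "wrist_force": force on the tool from outside, world axes, zero at the start; "ft_torque": the same for the moment, N m; "finger_gap": finger opening in m.
Only numpy, scipy, OpenCV 4.12 (cv2) and the standard library are available. Lean on these libraries where they do the work, as an engineer would, in place of code of your own. Each camera call takes 0.05 s, during which the arm holds its last target. There are 200 camera calls.

## Working session

There is one attempt and no reset: what is moved stays moved. The work goes in short steps, Python scripts to look and compute and a tool call to move; the robot and the scene stay as the last step left them, time stands still between calls to the robot, and variables do not carry over. Pictures are saved under pics/ and viewed, about 8 in all and at most 12, crops included, and the job is handed in when it is done.

Besides the shell and the picture viewer there is one more tool, called after "Emit:" as a command line: name --pt "numbers of a row" for each row, then --argument value for the rest. servo_tool: Moves the arm, as the interface text tells. Shift numbers are shares of 0.5 m and turn numbers shares of 360 degrees, none past 1 either way. Its arguments: {"type":"object","properties":{"increments":{"type":"array"},"force":{"type":"number"}},"required":["increments"]}

```bash
mkdir -p pics
python3 - <<'E'
from rig import readout, eyes
import cv2
s=readout.sense();print(s)
for n in("scene","top"):
    p=eyes.camera_params(n);print(n,p)
    cv2.imwrite(f"pics/{n}0.png",eyes.read_camera(n)[:,:,::-1])
E
```

```text
{'clock': 0.0, 'qpos': array([ 1.16761799e+00,  3.53648474e-01,  1.63410692e+00,  1.23618093e-05,
        1.15518332e+00, -2.38501635e-03]), 'joint_vel': array([ 0.00062726,  0.00014912,  0.00058741, -0.00098546, -0.0008401 ,
        0.0035851 ]), 'tau': array([ 1.74300672e-03, -6.05242324e+01, -3.42066443e+01,  1.61305375e-04,
        9.46006563e-03,  2.88061116e-06]), 'ee_pos': array([0.24363763, 0.57502277, 0.20267314]), 'tcp_rot': array([ 1.99060473e-01,  9.79986977e-01, -6.58098122e-04, -1.41081303e-04]), 'wrist_force': array([ 0.50416358, -0.08986703, -0.21497875]), 'ft_torque': array([-0.00594084,  0.03200821, -0.01226907]), 'finger_gap': 0.08519237687691042}
scene {'vertical_fov': 55.166851335657825, 'cx': 321.96660124388904, 'cy': 199.25694688111832, 'position': array([ 1.35031896, -0.1840996 ,  0.96165254]), 'rotation': array([ 0.74818354,  0.53603704, -0.22532927, -0.31955032])}
top {'vertical_fov': 56.95610939714628, 'cx': 319.65171968510606, 'cy': 200.38858004854453, 'position': array([0.3216674 , 0.06616938, 1.54577563]), 'rotation': array([-0.70154391,  0.70779154, -0.05572092,  0.06133881])}
```

View pics/top0.png

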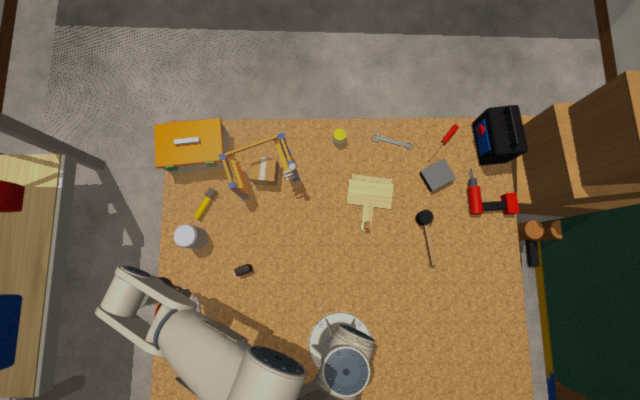

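View pics/scene0.png

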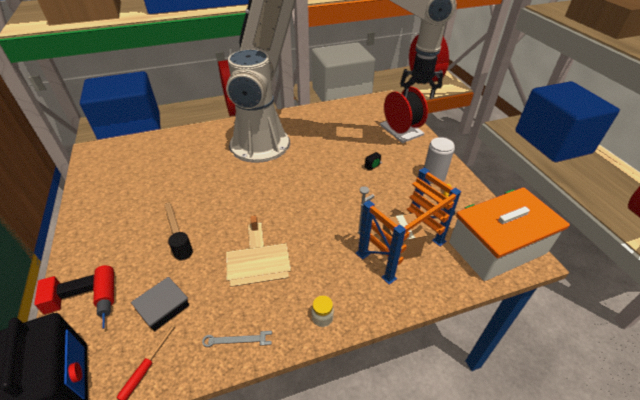

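The top view shows the board with its grip at about (367,225), the mallet head at (425,217), and the rack at about (260,165). The carton is inside the rack, so I need the middle rails at 125 mm. I'll enlarge the views to get accurate pixel positions.

```bash
cat > h.py <<'E'
import numpy as np,cv2
from scipy.spatial.transform import Rotation as R
from rig import readout,eyes
def cam(n):
    p=eyes.camera_params(n);f=200/np.tan(np.radians(p['vertical_fov']/2))
    return f,p['cx'],p['cy'],np.array(p['position']),R.from_quat(p['rotation']).as_matrix() if np.size(p['rotation'])==4 else np.array(p['rotation'])
def back(c,u,v,z):
    f,cx,cy,P,M=c;d=M@np.array([(u-cx)/f,(v-cy)/f,1]);return P+d*(z-P[2])/d[2]
def proj(c,X):
    f,cx,cy,P,M=c;q=(np.atleast_2d(X)-P)@M;return np.c_[q[:,0]/q[:,2]*f+cx,q[:,1]/q[:,2]*f+cy]
def crop(img,x0,y0,w,h,k,name):
    cv2.imwrite(name,cv2.resize(img[y0:y0+h,x0:x0+w],None,fx=k,fy=k,interpolation=cv2.INTER_CUBIC)[:,:,::-1])
E
python3 - <<'E'
import cv2
im=cv2.imread('pics/top0.png')
def c(x0,y0,w,h,k): return cv2.resize(im[y0:y0+h,x0:x0+w],None,fx=k,fy=k,interpolation=cv2.INTER_CUBIC)
cv2.imwrite('pics/tc.png',cv2.vconcat([c(210,125,100,75,6),]))
cv2.imwrite('pics/tb.png',c(335,165,110,110,5))
E
```

```text
(no output)
```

View pics/tc.png

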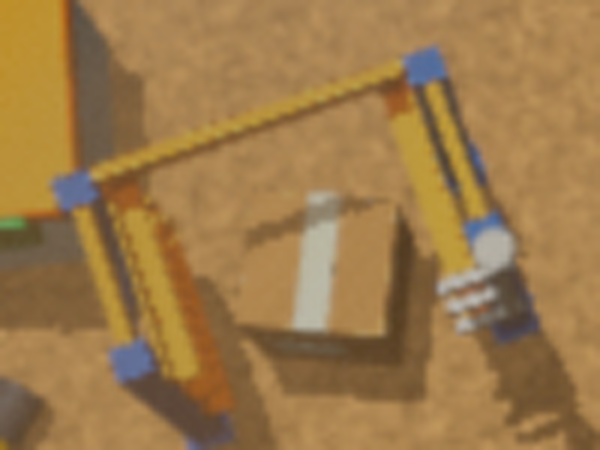

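View pics/tb.png

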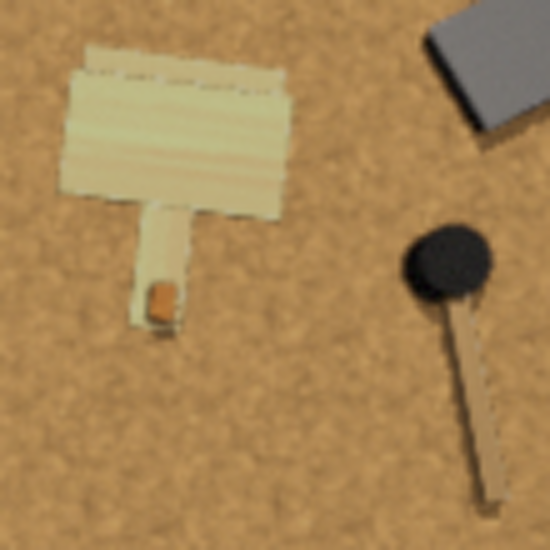

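The tool carton stands in the rack. In the rack crop, the post tops are at (75,190), (424,65), (131,360) and (484,228), and the rod head is at (494,248). In the board crop, the front corners are at (62,192) and (280,218), the grip block is at (163,300), the mallet head is at (453,260), and the handle end is at (493,500).

Run:
```python
from h import *
c=cam('top')
T=lambda u,v,z:back(c,210+(u+.5)/6-.5,125+(v+.5)/6-.5,z)
B=lambda u,v,z:back(c,335+(u+.5)/5-.5,165+(v+.5)/5-.5,z)
np.set_printoptions(precision=4,suppress=True)
BL,BR,FL,FR=[T(*p,.222) for p in((75,190),(424,65),(131,360),(484,228))]
print(BL,BR,FL,FR);n=np.linalg.norm
print('w',n(BL-BR),n(FL-FR),'d',n(BL-FL),n(BR-FR))
d=(BL-BR);d2=FL-FR
print('yaw rack',np.degrees([np.arctan2(-q[0],q[1]) for q in(d,d2)]),np.degrees([np.arctan2(q[1],q[0]) for q in (BL-FL,BR-FR)]))
print('rod',T(494,248,.26))
bl,br=B(62,192,.006),B(280,218,.006);print('board',bl,br,n(bl-br),(bl+br)/2,np.degrees(np.arctan2(-(bl-br)[0],(bl-br)[1])))
b2,b3=B(71,70,.006),B(293,96,.006);print(b2,b3,n(b2-b3))
print('far',B(87,45,.006),B(286,70,.006))
print('grip',B(163,297,.05),'tongue end',B(155,329,.006))
h,e=B(453,260,.07),B(493,500,.052);print('mal',h,e,n((h-e)[:2]),np.degrees(np.arctan2(*(h-e)[1::-1])))
print('cart',T(320,270,.1))
```

```text
[0.7133 0.4378 0.222 ] [0.7919 0.2217 0.222 ] [0.6051 0.3996 0.222 ] [0.6863 0.1836 0.222 ]
w 0.22989206633815978 0.23065460099051227 d 0.11468141285978672 0.11229008805069782
yaw rack [19.9994 20.5923] [19.4631 19.8344]
rod [0.6634 0.1742 0.26  ]
board [ 0.567  -0.0381  0.006 ] [ 0.5431 -0.2212  0.006 ] 0.18464765932165486 [ 0.555  -0.1297  0.006 ] -7.446010186905875
[ 0.6725 -0.048   0.006 ] [ 0.6479 -0.2364  0.006 ] 0.19008568437787565
far [ 0.6943 -0.0621  0.006 ] [ 0.6706 -0.2314  0.006 ]
grip [ 0.4728 -0.1154  0.05  ] tongue end [ 0.4505 -0.1133  0.006 ]
mal [ 0.4985 -0.3467  0.07  ] [ 0.3081 -0.3729  0.052 ] 0.19217881900658848 7.829547381430718
cart [0.6919 0.3048 0.1   ]
```

Everything agrees with the stated sizes. The rack origin is about (0.634, 0.287) with yaw 20°. The board grip is about (0.4715, -0.117) with board yaw -7.5°. I'm moving above the board grip.

Emit:
servo_tool --pt "1 0.2 -0.8 0 0 0 0.043" --pt "1 0.2 -0.8 0 0 0 0.043" --pt "1 0.2 -0.8 0 0 0 0.043" --pt "1 0.2 -0.8 0 0 0 0.043" --pt "1 0.2 -0.8 0 0 0 0.043" --pt "1 0.2 -0.8 0 0 0 0.043" --pt "1 0.2 -0.8 0 0 0 0.043" --pt "1 0.2 -0.8 0 0 0 0.043" --pt "1 0.2 -0.8 0 0 0 0.043" --pt "1 0.2 -0.8 0 0 0 0.043"

```text
clock: 1.1
ee_pos: [0.3438, 0.1732, 0.2027]
tcp_rot: [0.067, 0.998, -0.001, -0.0]
wrist_force: [-0.5, -0.1, 0.7]
finger_gap: 0.0852
```

Emit:
servo_tool --pt "1 0.256 -0.58 -0.166 0 0 0" --pt "1 0.256 -0.58 -0.166 0 0 0" --pt "1 0.256 -0.58 -0.166 0 0 0" --pt "1 0.256 -0.58 -0.166 0 0 0" --pt "1 0.256 -0.58 -0.166 0 0 0" --pt "1 0.256 -0.58 -0.166 0 0 0" --pt "1 0.256 -0.58 -0.166 0 0 0" --pt "1 0.256 -0.58 -0.166 0 0 0" --pt "1 0.256 -0.58 -0.166 0 0 0"

```text
clock: 2.0
ee_pos: [0.4718, -0.1161, 0.1191]
tcp_rot: [0.067, 0.998, -0.0, -0.001]
wrist_force: [-0.7, 0.7, 0.8]
finger_gap: 0.0854
```

Run:
```python
from h import *
c=cam('wrist');im=eyes.read_camera('wrist');print(readout.sense()['ee_pos'])
cv2.imwrite('pics/w1.png',im[:,:,::-1]);np.save('w1.npy',np.r_[c[:3],c[3],c[4].ravel()])
print(proj(c,[[.4715,-.117,.05],[.555,-.1297,.006],[.4505,-.1133,.006]]))
```

```text
[ 0.47159338 -0.11562945  0.11934528]
[[316.53812469 201.2388799 ]
 [315.54240613 261.01006699]
 [317.59658387 167.79878153]]
```

View pics/w1.png

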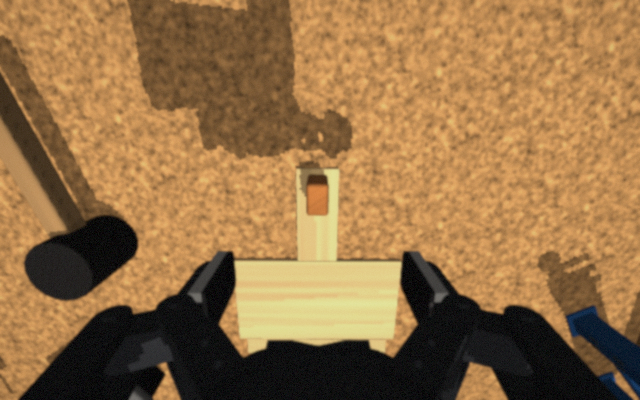

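The wrist view confirms the estimate. The block is at (317,200), predicted (316.5,201). The front edge is at row 262, predicted 261. The edge is square to the tool. Next I descend and grip.

Emit:
servo_tool --pt "1 0 0 -0.1 0 0 0" --pt "1 0 0 -0.17 0 0 0" --pt "1 0 0 -0.212 0 0 0" --pt "1 0 0 -0.212 0 0 0" --pt "1 0 0 -0.212 0 0 0" --pt "0 0 0 -0.212 0 0 0" --pt "0 0 0 -0.212 0 0 0" --pt "0 0 0 -0.212 0 0 0" --pt "0 0 0 -0.212 0 0 0" --pt "0 0 0 -0.212 0 0 0" --pt "0 0 0 -0.212 0 0 0" --pt "0 0 0 -0.212 0 0 0" --pt "0 0 0 -0.212 0 0 0" --force 110

```text
clock: 3.35
ee_pos: [0.4719, -0.1157, 0.0143]
tcp_rot: [0.067, 0.998, -0.0, -0.0]
wrist_force: [-2.9, 0.8, 14.5]
finger_gap: 0.0164
```

Emit:
servo_tool --pt "0 0 0 0.05 0 0 0" --pt "0 0 0 0.1 0 0 0" --pt "0 -0.05 0 0.16 0 0 0" --pt "0 -0.1 0 0.22 0 0 0" --pt "0 -0.15 0 0.264 0 0 0" --pt "0 -0.2 0.06 0.264 0 0 0.006" --pt "0 -0.2 0.14 0.264 0 0 0.016" --pt "0 -0.2 0.22 0.264 0 0 0.028" --pt "0 -0.2 0.3 0.264 0 0 0.042" --pt "0 -0.2 0.38 0.264 0 0 0.054" --pt "0 -0.2 0.46 0.264 0 0 0.064" --pt "0 -0.2 0.54 0.264 0 0 0.072" --pt "0 -0.2 0.6 0.264 0 0 0.0764" --pt "0 -0.17 0.62 0.264 0 0 0.0764" --pt "0 -0.145 0.6346 0.264 0 0 0.0764" --pt "0 -0.145 0.6346 0.264 0 0 0.0764" --pt "0 -0.145 0.6346 0.264 0 0 0.0764"

```text
clock: 5.05
ee_pos: [0.399, 0.2007, 0.1459]
tcp_rot: [-0.171, 0.985, -0.001, -0.001]
wrist_force: [-0.4, -0.6, -1.9]
finger_gap: 0.0162
```

Run:
```python
from h import *
s=readout.sense();print(s['ee_pos'],s['wrist_force'],s['ft_torque'])
im=eyes.read_camera('scene');t=eyes.read_camera('top')
cv2.imwrite('pics/t2.png',t[:,:,::-1])
a=cv2.resize(im[130:300,220:480],None,fx=2.6,fy=2.6,interpolation=2)
cv2.imwrite('pics/s2.png',a[:,:,::-1])
O=np.array([.6343,.2871,0]);Rk=R.from_euler('z',20,degrees=True).as_matrix()
X=lambda p:O+Rk@np.array(p)
for n,o,k in(('scene',(220,130),2.6),):
  c=cam(n)
  for P in([-.165,.095,.13],[-.165,-.095,.13],[-.03,.086,.13],[-.03,-.086,.13],[-.01,-.116,.262],[0,.083,.125],[0,-.083,.125],[.132,.083,.125]):
    q=proj(c,X(P))[0];print(P,q.round(1),((q-o)*k).round())
```

```text
[0.39899289 0.20071409 0.14592905] [-0.42143428 -0.62723547 -1.89235476] [-0.06659797  0.22464958 -0.05352575]
[-0.165, 0.095, 0.13] [374.5 167.9] [402.  98.]
[-0.165, -0.095, 0.13] [332.  191.4] [291. 160.]
[-0.03, 0.086, 0.13] [402.  189.8] [473. 156.]
[-0.03, -0.086, 0.13] [363.  213.9] [372. 218.]
[-0.01, -0.116, 0.262] [363.9 189.3] [374. 154.]
[0, 0.083, 0.125] [408.2 196.4] [489. 173.]
[0, -0.083, 0.125] [370.6 220.3] [391. 235.]
[0.132, 0.083, 0.125] [441.5 220.2] [576. 234.]
```

View pics/s2.png

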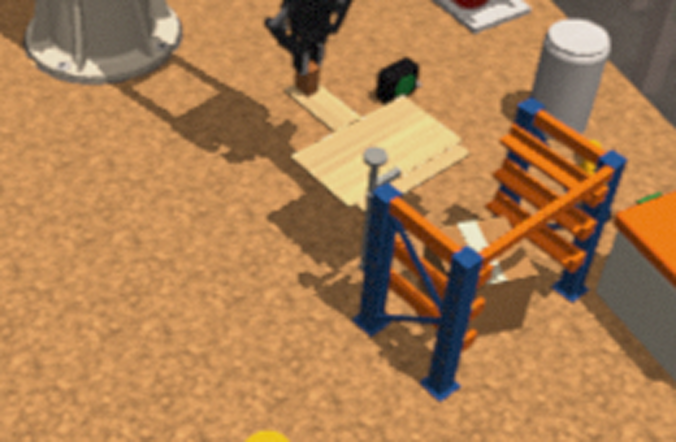

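The board's corners match prediction within about 2 px, at (402,98), (292,157) and (468,153), and the rod head matches at (375,156). The board is level, so I'm inserting at about 6 mm above the rails.

Emit:
servo_tool --pt "0 0.035 0.0135 0 0 0 0.0005" --pt "0 0.07 0.0265 0 0 0 0.0005" --pt "0 0.105 0.039 0 0 0 0.0005" --pt "0 0.14 0.052 0 0 0 0.0005" --pt "0 0.175 0.065 0 0 0 0.0005" --pt "0 0.21 0.078 0 0 0 0.0005" --pt "0 0.245 0.091 0 0 0 0.0005" --pt "0 0.28 0.103 0 0 0 0.0005" --pt "0 0.28 0.103 0 0 0 0.0005" --pt "0 0.28 0.103 0 0 0 0.0005"

```text
clock: 6.15
ee_pos: [0.5379, 0.2511, 0.1457]
tcp_rot: [-0.172, 0.985, -0.001, -0.002]
wrist_force: [0.2, -0.2, -2.2]
finger_gap: 0.0161
```

```bash
cat >> h.py <<'E'
O=np.array([.6343,.2871,0]);Rk=R.from_euler('z',20,degrees=True).as_matrix()
def rk():
    s=readout.sense();y=R.from_quat(s['tcp_rot']).as_matrix()
    print('rack tcp',((s['ee_pos']-O)@Rk).round(4),'Frack',(s['wrist_force']@Rk).round(2),'yaw',np.degrees(np.arctan2(y[1,1],y[0,1])).round(2),'tilt',y[:,2].round(4),'T',s['ft_torque'].round(2),s['clock'])
E
python3 - <<'E'
from h import *
rk()
E
```

```text
rack tcp [-0.1029 -0.0009  0.1457] Frack [ 0.12 -0.3  -2.15] yaw 109.86 tilt [-0.0027 -0.0023 -1.    ] T [-0.07  0.27  0.02] 6.15
```

Emit:
servo_tool --pt "0 0.013 0.005 0 0 0 0" --pt "0 0.026 0.01 0 0 0 0" --pt "0 0.026 0.01 -0.004 0 0 0" --pt "0 0.026 0.01 -0.008 0 0 0" --pt "0 0.026 0.01 -0.01 0 0 0" --pt "0 0.026 0.01 -0.01 0 0 0"

```text
clock: 6.75
ee_pos: [0.5507, 0.256, 0.1405]
tcp_rot: [-0.172, 0.985, -0.001, -0.002]
wrist_force: [-0.6, 0.7, -1.6]
finger_gap: 0.0158
```

Run:
```python
from h import *
rk()
```

```text
rack tcp [-0.0892 -0.0006  0.1405] Frack [-0.33  0.82 -1.6 ] yaw 109.86 tilt [-0.0028 -0.0024 -1.    ] T [-0.01  0.02 -0.01] 6.75
```

Emit:
servo_tool --pt "0 0.004 0.0014 -0.001 0 0 0" --pt "0 0.0075 0.0027 -0.002 0 0 0" --pt "0 0.0094 0.0034 -0.002 0 0 0" --pt "0 0.0094 0.0034 -0.002 0 0 0"

```text
clock: 7.15
ee_pos: [0.5557, 0.2579, 0.1396]
tcp_rot: [-0.172, 0.985, -0.001, -0.001]
wrist_force: [-0.0, 0.7, -0.3]
finger_gap: 0.0161
```

Run:
```python
from h import *
rk()
```

```text
rack tcp [-0.0839 -0.0006  0.1396] Frack [ 0.22  0.62 -0.31] yaw 109.87 tilt [-0.0024 -0.0022 -1.    ] T [ 0.01 -0.    0.07] 7.15
```

Emit:
servo_tool --pt "0 0.002 0.0007 0 0 0 0" --pt "0 0.004 0.0014 0 0 0 0" --pt "0 0.004 0.0014 0 0 0 0"

```text
clock: 7.45
ee_pos: [0.5568, 0.2581, 0.1394]
tcp_rot: [-0.173, 0.985, -0.001, -0.002]
wrist_force: [-3.8, -2.9, 2.2]
finger_gap: 0.0167
```

Run:
```python
from h import *
rk()
w=eyes.read_camera('wrist');c=cam('wrist')
t=eyes.read_camera('top')
X=lambda p:O+Rk@np.array(p)
for P in([0,.083,.131],[0,-.083,.131],[0,.104,.222],[0,-.104,.222],[-.105,.022,.131],[-.105,-.022,.131],[.001,.095,.131],[.001,-.095,.131]): print(P,proj(c,X(P))[0].round(1))
T=cv2.resize(t[120:220,205:325],None,fx=3.9,fy=3.9,interpolation=2)
cv2.imwrite('pics/w3.png',w[:,:,::-1]);cv2.imwrite('pics/t3.png',T[:,:,::-1])
```

```text
rack tcp [-0.0828 -0.0008  0.1394] Frack [-4.61 -1.43  2.15] yaw 109.87 tilt [-0.0045 -0.0033 -1.    ] T [-0.42  0.65  0.12] 7.45
[0, 0.083, 0.131] [426.6 328.5]
[0, -0.083, 0.131] [210.1 328.4]
[0, 0.104, 0.222] [544.  472.3]
[0, -0.104, 0.222] [ 93.4 471.7]
[-0.105, 0.022, 0.131] [351.6 197.3]
[-0.105, -0.022, 0.131] [284.8 197.4]
[0.001, 0.095, 0.131] [442.1 329.5]
[0.001, -0.095, 0.131] [194.7 329.5]
```

View pics/w3.png

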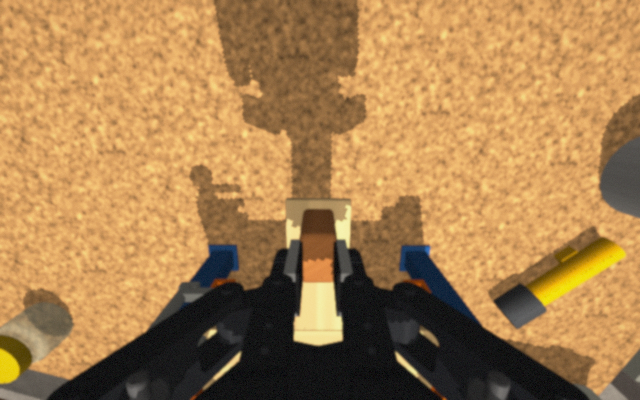

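The tongue end is at row 198 (predicted 197.4), the sheet's front edge is at about row 330, and the stop contact is 4.6 N. The board is home, so I release it and rise.

Emit:
servo_tool --pt "0.2 0 0 0 0 0 0" --pt "0.5 0 0 0 0 0 0" --pt "1 0 0 0 0 0 0" --pt "1 0 0 0 0 0 0" --pt "1 0 0 0 0 0 0" --pt "1 0 0 0.08 0 0 0" --pt "1 0 0 0.16 0 0 0" --pt "1 0 0 0.24 0 0 0" --pt "1 -0.03 -0.03 0.3 0 0 0" --pt "1 -0.13 -0.13 0.3 0 0 0" --pt "1 -0.23 -0.23 0.3 0 0 0" --pt "1 -0.33 -0.33 0.3 0 0 0" --pt "1 -0.4 -0.4 0.3 0 0 0" --pt "1 -0.4 -0.4 0.3 0 0 0" --pt "1 -0.4 -0.4 0.3 0 0 0"

```text
clock: 9.05
ee_pos: [0.3534, 0.0559, 0.2893]
tcp_rot: [-0.172, 0.985, -0.002, -0.003]
wrist_force: [-0.4, 0.2, 0.3]
finger_gap: 0.0855
```

Run:
```python
from h import *
rk()
t=eyes.read_camera('top');c=cam('top')
X=lambda p:O+Rk@np.array(p)
for P in([0,.022,.131],[0,-.022,.131],[-.105,.022,.131],[-.105,-.022,.131],[0.001,.083,.131],[0.001,-.083,.131],[.131,.086,.131],[.131,-.086,.131],[-.085,0,.175],[-.01,-.116,.26]): print(P,((proj(c,X(P))[0]-(205,120)+.5)*6.0).round(0))
cv2.imwrite('pics/t4.png',cv2.resize(t[120:220,205:325],None,fx=6,fy=6,interpolation=2)[:,:,::-1])
```

```text
rack tcp [-0.343  -0.1212  0.2893] Frack [-0.35  0.34  0.34] yaw 109.8 tilt [-0.0048 -0.004  -1.    ] T [ 0.03 -0.02 -0.01] 9.05
[0, 0.022, 0.131] [337. 386.]
[0, -0.022, 0.131] [400. 362.]
[-0.105, 0.022, 0.131] [389. 534.]
[-0.105, -0.022, 0.131] [453. 511.]
[0.001, 0.083, 0.131] [248. 416.]
[0.001, -0.083, 0.131] [487. 329.]
[0.131, 0.086, 0.131] [181. 238.]
[0.131, -0.086, 0.131] [426. 150.]
[-0.085, 0, 0.175] [402. 483.]
[-0.01, -0.116, 0.26] [524. 277.]
```

View pics/t4.png

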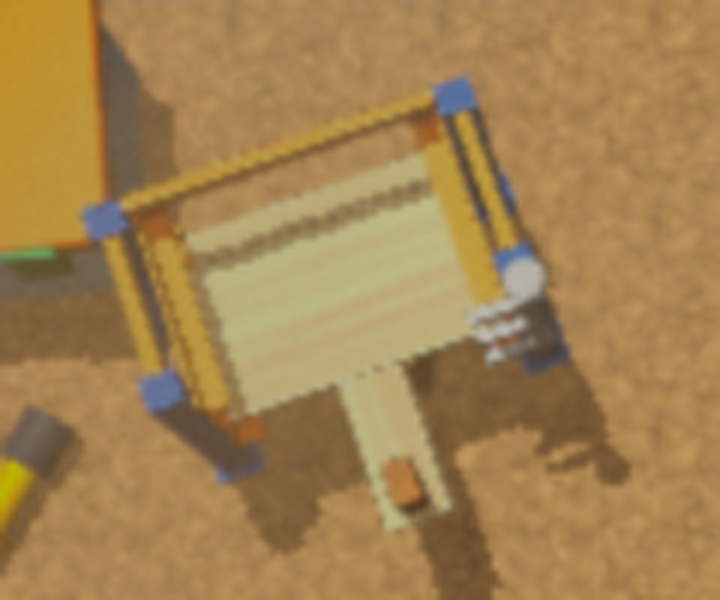

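The tongue corners, seen at (339,386), (403,363), (387,530) and (452,510), lie within about 4 enlarged px (roughly 2–3 mm) of prediction, so the board is home. Next is the mallet.

Emit:
servo_tool --pt "1 0.161 -0.823 -0.1 0 0 -0.0333" --pt "1 0.161 -0.823 -0.1 0 0 -0.0333" --pt "1 0.161 -0.823 -0.2 0 0 -0.0333" --pt "1 0.161 -0.823 -0.3 0 0 -0.0333" --pt "1 0.161 -0.823 -0.339 0 0 -0.0333" --pt "1 0.161 -0.823 -0.339 0 0 -0.0333" --pt "1 0.161 -0.823 -0.339 0 0 -0.0333" --pt "1 0.161 -0.823 -0.339 0 0 -0.0333" --pt "1 0.161 -0.823 -0.339 0 0 -0.0333" --pt "1 0.161 -0.823 -0.339 0 0 -0.0333" --pt "1 0.161 -0.823 -0.339 0 0 -0.0333" --pt "1 0.161 -0.823 -0.339 0 0 -0.0333" --pt "1 0.161 -0.823 -0.339 0 0 -0.0333"

```text
clock: 10.4
ee_pos: [0.4353, -0.3544, 0.121]
tcp_rot: [-0.068, 0.998, -0.002, -0.002]
wrist_force: [0.0, 0.6, 0.1]
finger_gap: 0.0853
```

Run:
```python
from h import *
rk();s=readout.sense();print(s['qpos'].round(2),s['ee_pos'])
c=cam('wrist');im=eyes.read_camera('wrist')
cv2.imwrite('pics/w5.png',im[:,:,::-1])
print(proj(c,[[.4985,-.3467,.07],[.4341,-.3555,.052],[.3053,-.3732,.052]]).round(1))
```

```text
rack tcp [-0.4064 -0.5348  0.121 ] Frack [0.22 0.58 0.15] yaw 97.85 tilt [-0.0037 -0.0033 -1.    ] T [-0.03  0.01 -0.  ] 10.4
[-0.68  0.35  1.84 -0.01  0.95 -2.39] [ 0.43530215 -0.35442223  0.12095894]
[[316.3 275.9]
 [316.5 200.2]
 [316.6  34.2]]
```

View pics/w5.png

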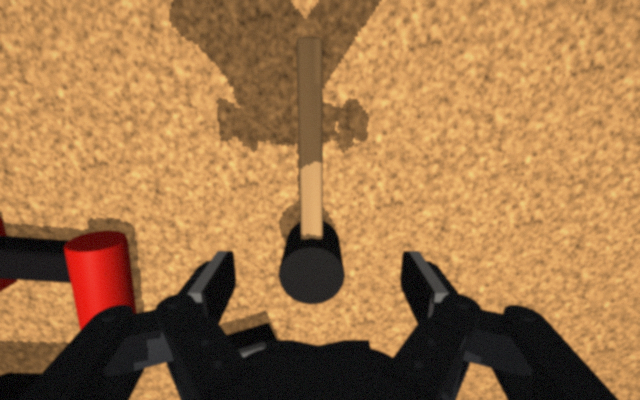

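The handle runs straight at column 311 and the head is at about (312,272). Both are about 4–5 px left of prediction, so I shift about -5 mm in y, descend and grip.

Emit:
servo_tool --pt "1 -0.006 -0.011 -0.06 0 0 0" --pt "1 -0.006 -0.011 -0.14 0 0 0" --pt "1 -0.006 -0.011 -0.2 0 0 0" --pt "1 -0.006 -0.011 -0.2 0 0 0" --pt "1 -0.006 -0.011 -0.2 0 0 0" --pt "0 -0.006 -0.011 -0.2 0 0 0" --pt "0 -0.006 -0.011 -0.2 0 0 0" --pt "0 -0.006 -0.011 -0.2 0 0 0" --pt "0 -0.006 -0.011 -0.2 0 0 0" --pt "0 -0.006 -0.011 -0.2 0 0 0" --pt "0 -0.006 -0.011 -0.2 0 0 0" --pt "0 -0.006 -0.011 -0.2 0 0 0" --pt "0 -0.006 -0.011 -0.2 0 0 0" --force 110

```text
clock: 11.75
ee_pos: [0.432, -0.3603, 0.0216]
tcp_rot: [-0.069, 0.998, -0.002, -0.002]
wrist_force: [-3.2, -1.4, 5.2]
finger_gap: 0.0134
```

Emit:
servo_tool --pt "0 0 0 0.04 0 0 0" --pt "0 0 0 0.1 0 0 0" --pt "0 0 0 0.2 0 0 0" --pt "0 0 0 0.3 0 0 0" --pt "0 0 0.05 0.4 0 0 0" --pt "0 0 0.1 0.5 0 0 0.01" --pt "0 0 0.18 0.58 0 0 0.0194" --pt "0 0 0.26 0.6 0 0 0.0194" --pt "0 0 0.34 0.6 0 0 0.0194" --pt "0 0 0.42 0.6 0 0 0.0194" --pt "0 0 0.5 0.6 0 0 0.0194" --pt "0 0 0.58 0.6 0 0 0.0194" --pt "0 0 0.66 0.6 0 0 0.0194" --pt "0 0 0.7 0.6 0 0 0.0194" --pt "0 0 0.7 0.6 0 0 0.0194" --pt "0 0 0.7 0.6 0 0 0.0194"

```text
clock: 13.35
ee_pos: [0.4314, -0.0103, 0.3211]
tcp_rot: [-0.13, 0.992, -0.002, -0.003]
wrist_force: [0.3, -0.2, -3.9]
finger_gap: 0.0131
```

Emit:
servo_tool --pt "0 0.06 0.06 0 0 0 0" --pt "0 0.12 0.12 0 0 0 0" --pt "0 0.18 0.18 0 0 0 0" --pt "0 0.24 0.24 0 0 0 0" --pt "0 0.3 0.3 0 0 0 0" --pt "0 0.34 0.336 0 0 0 0" --pt "0 0.34 0.336 0 0 0 0" --pt "0 0.34 0.336 0 0 0 0"

```text
clock: 14.15
ee_pos: [0.6014, 0.1565, 0.3199]
tcp_rot: [-0.13, 0.992, -0.003, -0.004]
wrist_force: [-0.6, -0.4, -4.9]
finger_gap: 0.013
```

Run:
```python
from h import *
rk();s=readout.sense();print(s['ee_pos'])
im=eyes.read_camera('scene');c=cam('scene')
o=np.array((290,80));k=4
cv2.imwrite('pics/s6.png',cv2.resize(im[80:230,290:480],None,fx=k,fy=k,interpolation=2)[:,:,::-1])
p=s['ee_pos'];a=np.radians(15);u=np.array([np.cos(a),np.sin(a),0])
h=p+.065*u
for n,P in(('face',h*[1,1,0]+[0,0,p[2]-.0216]),('top',h*[1,1,0]+[0,0,p[2]+.048]),('end',p-.13*u+[0,0,.019]),('rod',[.664,.1745,.262])):
  print(n,((proj(c,P)[0]-o+.5)*k).round())
```

```text
rack tcp [-0.0756 -0.1115  0.3199] Frack [-0.74 -0.15 -4.86] yaw 104.89 tilt [-0.0069 -0.006  -1.    ] T [-0.11  0.21 -0.04] 14.15
[0.60135065 0.15646011 0.31992371]
face [300. 399.]
top [309. 315.]
end [135. 207.]
rod [297. 439.]
```

View pics/s6.png

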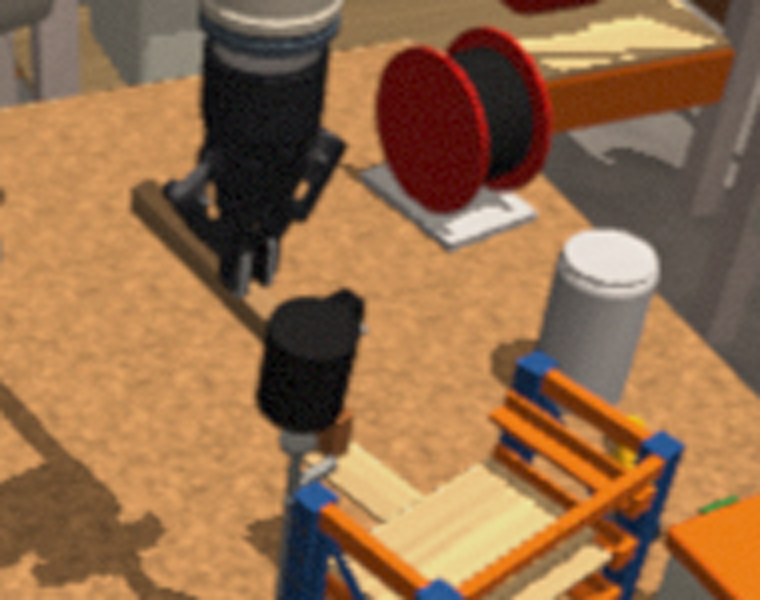

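The mallet head at (313,322) is directly over the rod head at (300,440), drooping slightly (about 5°). I'm lowering it onto the rod.

Emit:
servo_tool --pt "0 0 0.002 -0.02 0 0 0" --pt "0 0 0.002 -0.04 0 0 0" --pt "0 0 0.002 -0.055 0 0 0" --pt "0 0 0.002 -0.07 0 0 0" --pt "0 0 0.002 -0.085 0 0 0" --pt "0 0 0.002 -0.1 0 0 0" --pt "0 0 0.002 -0.112 0 0 0" --pt "0 0 0.002 -0.122 0 0 0" --pt "0 0 0.002 -0.122 0 0 0"

```text
clock: 15.1
ee_pos: [0.601, 0.1572, 0.2585]
tcp_rot: [-0.129, 0.992, -0.002, -0.004]
wrist_force: [0.4, -0.4, -3.4]
finger_gap: 0.0129
```

Run:
```python
from h import *
rk()
```

```text
rack tcp [-0.0758 -0.1106  0.2585] Frack [ 0.25 -0.49 -3.39] yaw 104.87 tilt [-0.0068 -0.0059 -1.    ] T [-0.04 -0.03 -0.07] 15.1
```

Emit:
servo_tool --pt "0 0 0 -0.005 0 0 0" --pt "0 0 0 -0.01 0 0 0" --pt "0 0 0 -0.015 0 0 0" --pt "0 0 0 -0.015 0 0 0"

```text
clock: 15.5
ee_pos: [0.6004, 0.1571, 0.2519]
tcp_rot: [-0.129, 0.992, -0.003, -0.004]
wrist_force: [-6.0, -1.5, 6.9]
finger_gap: 0.0133
```

Run:
```python
from h import *
rk()
```

```text
rack tcp [-0.0763 -0.1105  0.2519] Frack [-6.17  0.62  6.91] yaw 104.88 tilt [-0.0073 -0.006  -1.    ] T [-0.28  1.   -0.07] 15.5
```

Emit:
servo_tool --pt "0 0 0 -0.004 0 0 0" --pt "0 0 0 -0.008 0 0 0" --pt "0 0 0 -0.008 0 0 0"

```text
clock: 15.8
ee_pos: [0.599, 0.1567, 0.2495]
tcp_rot: [-0.129, 0.992, -0.003, -0.005]
wrist_force: [-11.9, -3.9, 15.0]
finger_gap: 0.0133
```

Run:
```python
from h import *
rk()
im=eyes.read_camera('scene');c=cam('scene')
o=np.array((300,100));k=5
cv2.imwrite('pics/s7.png',cv2.resize(im[100:220,300:450],None,fx=k,fy=k,interpolation=2)[:,:,::-1])
X=lambda p:O+Rk@np.array(p)
for d in(0,.03):
  for P in([-.01,-.116,.262-d],[-.014,-.076,.220-d],[-.014,-.076,.165-d],[-.01,-.103,.262-d],[-.014,-.076,.165-.01-d]): print(d,P,((proj(c,X(P))[0]-o+.5)*k).round())
```

```text
rack tcp [-0.0778 -0.1104  0.2495] Frack [-12.51   0.44  14.95] yaw 104.88 tilt [-0.0093 -0.0066 -0.9999] T [-0.54  1.91 -0.06] 15.8
0 [-0.01, -0.116, 0.262] [322. 449.]
0 [-0.014, -0.076, 0.22] [363. 470.]
0 [-0.014, -0.076, 0.165] [354. 538.]
0 [-0.01, -0.103, 0.262] [340. 439.]
0 [-0.014, -0.076, 0.155] [352. 550.]
0.03 [-0.01, -0.116, 0.232] [318. 489.]
0.03 [-0.014, -0.076, 0.19] [358. 508.]
0.03 [-0.014, -0.076, 0.135] [349. 574.]
0.03 [-0.01, -0.103, 0.232] [335. 479.]
0.03 [-0.014, -0.076, 0.125] [347. 585.]
```

View pics/s7.png

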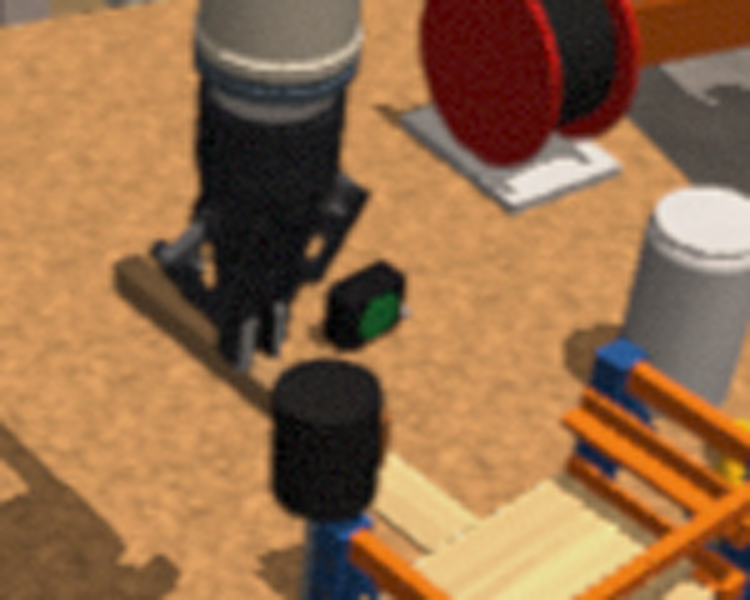

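The mallet's face is centred at about (325,490), where the fully-down rod top is predicted (318,489), and the contact force is about 20 N. I'll lift off, back away and check the rod.

Emit:
servo_tool --pt "0 0 0 0.03 0 0 0" --pt "0 0 0 0.07 0 0 0" --pt "0 0 0 0.14 0 0 0" --pt "0 -0.04 -0.04 0.14 0 0 0" --pt "0 -0.1 -0.1 0.14 0 0 0" --pt "0 -0.16 -0.16 0.14 0 0 0" --pt "0 -0.22 -0.22 0.14 0 0 0" --pt "0 -0.28 -0.28 0.14 0 0 0" --pt "0 -0.335 -0.336 0.14 0 0 0" --pt "0 -0.335 -0.42 0.14 0 0 0" --pt "0 -0.335 -0.5 0.14 0 0 0" --pt "0 -0.335 -0.5 0.14 0 0 0" --pt "0 -0.335 -0.5 0.14 0 0 0"

```text
clock: 17.15
ee_pos: [0.4315, -0.094, 0.3194]
tcp_rot: [-0.128, 0.992, -0.003, -0.005]
wrist_force: [0.7, -0.1, -4.0]
finger_gap: 0.0133
```

Run:
```python
from h import *
rk();s=readout.sense();print(s['ee_pos'])
im=eyes.read_camera('scene');c=cam('scene')
o=np.array((335,150));k=6
A=cv2.resize(im[150:240,335:400],None,fx=k,fy=k,interpolation=2)
# whole mallet as held: wide view, to judge the tilt in the same picture
p=s['ee_pos'];q=proj(c,p)[0];x0,y0=(int(max(0,q[0]-65)),int(max(0,q[1]-60)))
B=im[y0:y0+135,x0:x0+98];B=cv2.resize(B,(392,540),interpolation=2)
cv2.imwrite('pics/s8.png',np.hstack([A,B])[:,:,::-1]);np.save('B.npy',[x0,y0]);print(x0,y0,B.shape)
X=lambda p:O+Rk@np.array(p)
for d in(0,.03):
  for P in([-.01,-.116,.262-d],[-.014,-.076,.22-d],[-.014,-.076,.165-d]): print(d,P,((proj(c,X(P))[0]-o+.5)*k).round())
a=np.radians(14.9);u=np.array([np.cos(a),np.sin(a),0]);h=p+.065*u
for n,P in(('face',h+[0,0,-.0216]),('top',h+[0,0,.048]),('end',p-.13*u+[0,0,.019])): print(n,((proj(c,P)[0]-(x0,y0)+.5)*4+(390,0)).round())
```

```text
rack tcp [-0.3209 -0.2887  0.3194] Frack [ 0.67 -0.31 -4.02] yaw 104.74 tilt [-0.0089 -0.0062 -0.9999] T [-0.04  0.18  0.08] 17.15
[ 0.43146772 -0.09399094  0.3194199 ]
181 82 (540, 392, 3)
0 [-0.01, -0.116, 0.262] [177. 239.]
0 [-0.014, -0.076, 0.22] [225. 264.]
0 [-0.014, -0.076, 0.165] [214. 346.]
0.03 [-0.01, -0.116, 0.232] [171. 287.]
0.03 [-0.014, -0.076, 0.19] [219. 310.]
0.03 [-0.014, -0.076, 0.135] [209. 389.]
face [698. 314.]
top [687. 232.]
end [574. 138.]
```

View pics/s8.png

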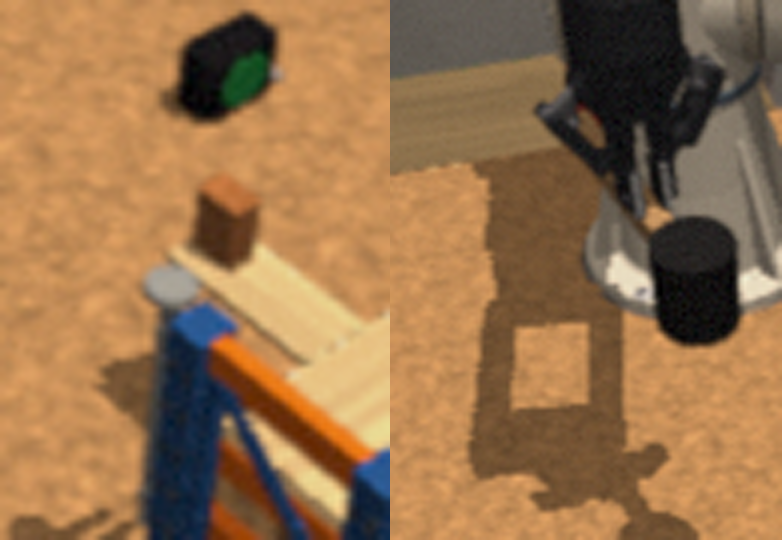

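The rod head at (171,285) is at its fully-down position (171,287), not the up one (177,239). The board is in place and the mallet droops only slightly. I'm taking the mallet back.

Emit:
servo_tool --pt "0 0 -0.08 0 0 0 -0.005" --pt "0 0 -0.16 0 0 0 -0.01" --pt "0 0 -0.24 -0.05 0 0 -0.0194" --pt "0 0 -0.32 -0.1 0 0 -0.0194" --pt "0 0 -0.4 -0.15 0 0 -0.0194" --pt "0 0 -0.48 -0.2 0 0 -0.0194" --pt "0 0 -0.532 -0.27 0 0 -0.0194" --pt "0 0 -0.532 -0.34 0 0 -0.0194" --pt "0 0 -0.532 -0.41 0 0 -0.0194" --pt "0 0 -0.532 -0.48 0 0 -0.0194" --pt "0 0 -0.532 -0.53 0 0 -0.0194" --pt "0 0 -0.532 -0.56 0 0 -0.0194" --pt "0 0 -0.532 -0.569 0 0 -0.0194" --pt "0 0 -0.532 -0.569 0 0 -0.0194"

```text
clock: 18.6
ee_pos: [0.4321, -0.3589, 0.0349]
tcp_rot: [-0.069, 0.998, -0.002, -0.005]
wrist_force: [0.1, -0.1, -3.6]
finger_gap: 0.0129
```

Emit:
servo_tool --pt "0 0 0 -0.006 0 0 0" --pt "0 0 0 -0.012 0 0 0" --pt "0 0 0 -0.018 0 0 0" --pt "0 0 0 -0.018 0 0 0"

```text
clock: 19.0
ee_pos: [0.4323, -0.3592, 0.0262]
tcp_rot: [-0.069, 0.998, -0.002, -0.005]
wrist_force: [-0.6, -0.5, -2.3]
finger_gap: 0.0132
```

Contact is starting. I'll ease down further, then open slowly.

Emit:
servo_tool --pt "0 0 0 -0.003 0 0 0" --pt "0 0 0 -0.006 0 0 0" --pt "0 0 0 -0.009 0 0 0" --pt "0 0 0 -0.009 0 0 0"

```text
clock: 19.4
ee_pos: [0.432, -0.3594, 0.0221]
tcp_rot: [-0.069, 0.998, -0.002, -0.005]
wrist_force: [-4.6, -0.4, 6.4]
finger_gap: 0.013
```

Emit:
servo_tool --pt "0.1 0 0 0 0 0 0" --pt "0.2 0 0 0 0 0 0" --pt "0.3 0 0 0 0 0 0" --pt "0.5 0 0 0 0 0 0" --pt "1 0 0 0 0 0 0" --pt "1 0 0 0 0 0 0" --pt "1 0 0 0 0 0 0" --pt "1 0 0 0 0 0 0" --pt "1 0 0 0.06 0 0 0" --pt "1 0 0 0.14 0 0 0" --pt "1 0 0 0.22 0 0 0" --pt "1 0 0 0.3 0 0 0" --pt "1 0 0 0.36 0 0 0" --pt "1 0 0 0.36 0 0 0" --pt "1 0 0 0.36 0 0 0" --force 60

```text
clock: 20.9
ee_pos: [0.4322, -0.3595, 0.2025]
tcp_rot: [-0.069, 0.998, -0.003, -0.004]
wrist_force: [-1.0, -0.2, -1.2]
finger_gap: 0.0856
```

Run:
```python
from h import *
rk()
im=eyes.read_camera('scene');c=cam('scene');g=lambda a:cv2.cvtColor(a,cv2.COLOR_RGB2GRAY)
a0=cv2.imread('pics/scene0.png')[:,:,::-1].copy()
# mallet: shift of head patch versus start picture
def tm(ref,cur,x,y,w,h,m):
    r=cv2.matchTemplate(cur[y-m:y+h+m,x-m:x+w+m].copy(),ref[y:y+h,x:x+w].copy(),cv2.TM_CCOEFF_NORMED);_,v,_,l=cv2.minMaxLoc(r);return v,(l[0]-m,l[1]-m)
print('mallet',tm(a0,im,160,228,36,34,12),'can',tm(a0,im,424,136,34,34,6),'case',tm(a0,im,128,275,64,56,6))
print('rod up tmpl',tm(a0,im,357,184,14,10,14))
t0=cv2.imread('pics/top0.png')[:,:,::-1].copy();t=eyes.read_camera('top')
print('top mallet',tm(t0,t,413,205,28,66,10))
cv2.imwrite('pics/end.png',im[:,:,::-1])
```

```text
rack tcp [-0.4111 -0.5385  0.2025] Frack [-1.03  0.13 -1.22] yaw 97.87 tilt [-0.0085 -0.0064 -0.9999] T [ 0.01  0.05 -0.01] 20.9
mallet (0.9864397048950195, (0, 0)) can (0.9991084337234497, (0, 0)) case (0.9979327917098999, (0, 0))
rod up tmpl (0.660233199596405, (-1, 7))
top mallet (0.7190801501274109, (0, 0))
```

```bash
python3 -c "
from rig import order;print(order.close_job())"
```

```text
the job is handed in; nothing more can be done
None
```

I've handed the job in at about 21 s of the 72 s allowed; the rig gives no verdict. The carton stood in the rack, so I slid the board home on the middle rails (125 mm). I then pressed the rod down with the held mallet head, set the mallet back at its starting spot, and raised the open gripper clear.

**Last checks**
- **Board:** it met the back stops with about 4.6 N. After release, its corners lay within about 4 px of the fully-home prediction in a 6x enlarged top view (roughly 2–3 mm).
- **Rod:** its head showed at the fully-down position, (171,285) seen against (171,287) predicted, after about 20 N of contact. A later template match put it 7 px lower than at the start, where about 8 px was expected. That match was weak, scoring 0.66.
- **Mallet, can and case:** matching against the first scene picture showed no shift, scoring 0.99 or better.
- **Carton:** I did not measure it again after inserting the board.

**Checks that disagreed or failed**
- **Mallet in the top view:** this match was poor (0.72, still no shift), probably because the gripper was above it.
- **Gripper reading:** it showed 13–16 mm on the 20 mm grips, but both holds were firm.
- **Mallet droop:** the head drooped about 5° in the grip and levelled itself when pressed on the bench.
- **Final picture:** the viewer refused it because I had reached the 12-picture limit, so the end state rests on the numeric checks.

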